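Slide the filter home under the upper crate

TASK

One bay of the lower crate is blocked by the white brush roll; the clear dust bin stands in the other. First take the brush roll out and lay it in the steel bowl on the counter, then slide the grey pleated filter, pull-tab end towards the robot, under the upper crate into the emptied bay until it lies flat on the crate floor, fully home against the back board and flush along that bay's outer side wall. Leave the dust bin, the bottle and the jar where they stand, and let go of everything.

Things in the scene. Friction and masses are not known exactly. Their poses are not given: they have to be found in the camera images.
- crates: Two fixed stacked light-wood crates, 230 deep (x) x 254 wide (y) x 243 high in all. Origin: centre of the underside; x points from the open front (robot side) at x=-115 to the back, y left, z up. Lower crate: floor top at z=12; centre divider y=-5 to 5, top at z=42, making two bays 112 wide; side rails 45 high along the whole depth, inner faces at y=+-117.
- back_stop (a point): Middle of the lower crate's back board, where its front face meets the floor: crate x=105, y=0, z=12. The board is 254 wide, its top at z=50, open above. Axes as the crates.
- overhang (a point): Middle of the lower front edge of the upper crate: crate x=-45, y=0, z=165. From here its slatted underside runs level to the back, and its front wall rises to z=243; in front of it the bays are open above. Tall side panels (inner faces y=+-117) carry it from crate x=5 to the back; before x=5 the sides are open above the rails. Axes as the crates.
- filter: Loose grey pleated filter cassette, a flat block 120 long (x) x 76 wide (y) x 30 high (z), about 0.14 kg on the counter beside the crates. Origin: centre of the underside; z up. On top a pull tab: a rib 34 long (x) x 12 wide (y) x 30 high, its middle at x=-35, so the tab end is the -x end; x points from the tab end to the other end.
- filter_tab (a point): Middle of the filter's pull tab, 45 above the filter's underside, 35 towards its tab end; axes as the filter.
- brush_roll: Loose white brush roll, lying along its x axis nearly parallel to the crate's x in one of the bays, partly under the upper crate: roller 40 diameter, 110 long over two square end blocks 42 x 42 x 8, so that it does not roll; about 0.09 kg. Origin: under its middle at the bottom of the end blocks; the roller axis is 21 above.
- dust_bin: Loose clear dust bin standing in the other bay, 80 diameter, 85 high, grey lid. Origin: centre of the underside. Leave it there.
- bowl: Loose stainless steel bowl on the counter, on the other side of the crates from the filter: rim 180 outer diameter, 50 high, foot 140 diameter, wall 3, inner floor flat, 4 above the counter, about 0.3 kg. Origin: centre of the underside.
- bottle: Loose white bottle, 56 diameter, 170 high, standing on the counter beside the crates. Origin: centre of the underside. Leave it.
- jar: Loose glass jar with steel cap, 68 diameter, 90 high, standing on the counter on the other side. Origin: centre of the underside. Leave it.

How it is judged:
On the way, in this order (a step that is already met when the one before it is completed fails the run):
1. the brush roll lies in the bowl, let go (horizontal distance between brush_roll and bowl below 0.04 m and height (world z) of brush_roll below 0.03 m and angle between bowl's own z axis and vertical below 0.15 rad and contact force between the fingers and brush_roll below 0.05 N and linear speed of brush_roll below 0.03 m/s), for 0.2 s.
2. the filter, lying low in the emptied bay, has its far end under the upper crate (x of filter in the frame of crates above -0.06 m and z of filter in the frame of crates below 0.06 m and angle between filter's own z axis and vertical below 0.35 rad and y of filter in the frame of crates between -0.1 and 0.1 m), for 0.1 s.
At the end, for the whole second after the job is handed in: Filter flat on the lower crate floor, tab end to the robot, within 4 mm of back board and of the bay's outer wall, square within 0.05 rad; brush roll in the upright bowl (within 40 mm of its middle, underside below 30 mm); dust bin, bottle, jar moved under 20 mm; all released, at rest (all of step 1 and x of filter in the frame of crates above 0.041 m and z of filter in the frame of crates below 0.017 m and (y of filter in the frame of crates above 0.075 m or y of filter in the frame of crates below -0.075 m) and angle between filter's own z axis and vertical below 0.06 rad and angle between the x axis of filter and the x axis of crates, either way round below 0.05 rad and x of filter_tab in the frame of crates below 0.03 m and distance of each of dust_bin, bottle, jar from where it was at the start of the episode below 0.02 m and linear speed of filter below 0.02 m/s and height (world z) of bowl below 0.015 m); the robot touches nothing.
It fails at once if the dust bin is shoved or tipped (distance of dust_bin from where it was at the start of the episode above 0.025 m or angle between dust_bin's own z axis and vertical above 0.5 rad).
It fails at once if the bottle or the jar is knocked (distance of any of bottle, jar from where it was at the start of the episode above 0.025 m).
It also fails if it takes over 72 s, if anything falls off the work surface, if the arm or the gripper's body presses on something with over 40 N, if the wrist force passes 120 N, or if a joint passes its speed limit or range.

ROBOT

A 6-joint arm with a two-finger parallel gripper is mounted at the origin on the work surface. World frame = base frame: x ahead of the robot, y to its left, z up, the work surface at z = 0. Lengths are in m, angles in rad, forces in N, time in s.
With the tool pointing down it reaches from about 0.375 to 0.9 m from the base axis. Payload 3.1 kg.
Tool frame: the origin (TCP) lies midway between the tips of the shut fingers; the grasp point (between the pads) lies 19 mm behind it; z points along the fingers, y is the line along which they close (so a half turn about z gives the same grasp; the last joint's range is limited). The gripper opens to 87 mm and grips with 3 to 60 N. Pads are 19 mm wide; open, the fingers measure 117 mm over their backs; the gripper's body (75 mm by 190 mm) begins 51 mm behind the grasp point.
Start: joints at [1.069, 0.527, 1.433, -0, 1.181, -0.178], TCP at [0.198, 0.593, 0.223] pointing down, gripper open.
Joint ranges: [-3.08, 3.08], [-0.75, 2.2], [0.22, 2.44], [-1.43, 4.57], [0, 2.65], [-2.85, 2.85]. Speed limits (rad/s): [2.79, 2.79, 3.14, 3.14, 3.14, 3.14].

INTERFACE

Orientations are given as a unit quaternion [x, y, z, w].
In Python, from rig import robot gives the robot as it stands.
- The arm moves only by the shell command python3 -m jog 'ROWS' [FORCE]. ROWS is a JSON object of lists of equal length, an entry for each row: "dp": the shift along the tool's x, y, z in mm, a list of three; "delta_rot": the turn, a rotation vector about the tool's x, y, z in rad, a list of three; "gripper": the opening, from -1 (shut) to 1 (fully open). A call has 1 to 12 rows; each row is the pose to reach, as a shift and turn from the pose commanded when the call began, along the tool's axes at that moment; what a row does not reach only later rows make up. A row lasts 1/10 s, in which the tool goes at most 50 mm and 8.59 degrees, less where a joint would pass 70% of its speed; a pose out of reach is approached as far as the arm can. A call with a gripper value outside its range is refused whole. The fingers move at their own pace and stop on an object; FORCE is the grip in N (left out, the last holds). Time passes only in rows, so rows that repeat a pose let the fingers close. It gives the time, the measured TCP pose, the force, the opening and the grip force at its end, in the units of the state.
- robot.get_obs(): the state, without advancing time (a new reading comes with each control period).
- robot.camera(name): name is "scene" or "side" or "wrist"; returns the picture (384x512x3 uint8, red, green, blue); there is no depth.
- robot.camera_model(name): a dict with "fx", "fy", "cx", "cy" (pixels), "xyz" and "orientation" of the camera in the world; the wrist camera has in their place "T_tool_cam" (4x4, takes a point from camera to tool coordinates, whose origin is the TCP and whose axes are the flange's). Camera axes: x right, y down, z forward; pixel columns grow to the right and rows downward; lengths in m; the calibration is good to about 2 mm. The wrist camera is an equidistant fisheye: a pixel r from the principal point sees the ray r / f radians off the axis. A picture is of the moment at which its call begins: read the wrist's pose just before it. camera_model takes no time and is no camera call.
- robot.hand_in(): hands the job in; it is judged then, once.
Trained networks look in the newest picture that a camera, given by its name, has taken for a name from the list of things; names that differ only in an ending like _2 or _b are one class to them, and where a whole thing is asked for, a point or a joint stands for the part that bears it (a point fixed in the world has none). Each returns a list of dicts, best first, with "score" (0 to 1); they miss things now and then, are a little off and sometimes report something else, mostly with a low value. They report only what shows in the picture. A call takes as long as a camera call.
- robot.search_frame(name, camera): "rect" ([left, top, right, bottom] in pixels, round what is visible of it).
The state is a dict: "time": time; "q": joint angles; "joint_velocities": joint speeds; "joint_torque": joint torques, N m; "position": TCP position; "tool_rot": TCP orientation; "ft_force": force on the tool from outside, world axes, zero at the start; "moment": the same for the moment, N m; "grip_width": finger opening in m; "grip_force": force on a finger pad.
Only numpy, scipy, OpenCV 4.12 (cv2) and the standard library are available. Lean on these libraries where they do the work, as an engineer would, in place of code of your own. Each camera call takes 0.05 s, during which the arm holds its last target. There are 200 camera calls.

## Working session

There is one attempt and no reset: what is moved stays moved. The work goes in short steps, Python scripts to look and compute and a shell command to move; the robot and the scene stay as the last step left them, time stands still between calls to the robot, and variables do not carry over. Pictures are saved under pics/ and viewed, at most 10 in all, crops included, and the job is handed in when it is done.

```bash
mkdir -p pics; ls; python3 - <<'E'
from rig import robot
import cv2, numpy as np, json
o=robot.get_obs(); print({k:np.round(v,3).tolist() for k,v in o.items()})
for c in ["scene","side","wrist"]:
    im=robot.camera(c); cv2.imwrite(f"pics/a_{c}.png",im[:,:,::-1])
    m=robot.camera_model(c); print(c,{k:np.round(v,4).tolist() for k,v in m.items()})
    for n in ["crates","filter","brush_roll","dust_bin","bowl","bottle","jar"]:
        r=robot.search_frame(n,c); print(n,[(np.round(d["rect"]).tolist(),round(d["score"],2)) for d in r[:2]])
a=cv2.imread("pics/a_scene.png");b=cv2.imread("pics/a_side.png");w=cv2.imread("pics/a_wrist.png")
print(robot.get_obs()["time"])
E
```

```text
pics
{'time': 0.0, 'q': [1.069, 0.528, 1.434, -0.0, 1.181, -0.179], 'joint_velocities': [-0.0, 0.001, 0.0, 0.0, 0.0, -0.001], 'joint_torque': [-0.001, -44.004, -17.659, 0.063, 0.058, -0.0], 'position': [0.198, 0.592, 0.222], 'tool_rot': [0.161, 0.987, -0.001, -0.0], 'ft_force': [-0.035, 0.251, -0.319], 'moment': [0.001, 0.019, 0.026], 'grip_force': 0.0, 'grip_width': 0.087}
scene {'fx': 426.2438, 'fy': 426.2438, 'cx': 262.8493, 'cy': 189.4358, 'xyz': [0.8024, 0.3082, 1.23], 'orientation': [0.2927, 0.9442, -0.1434, -0.0484]}
crates [([171.0, 141.0, 303.0, 269.0], 0.57), ([268.0, 268.0, 299.0, 294.0], 0.42)]
filter [([206.0, 78.0, 248.0, 117.0], 0.77)]
brush_roll [([255.0, 201.0, 273.0, 219.0], 0.61)]
dust_bin [([230.0, 176.0, 246.0, 191.0], 0.46), ([209.0, 77.0, 249.0, 118.0], 0.38)]
bowl [([325.0, 219.0, 389.0, 283.0], 0.77)]
bottle [([162.0, 126.0, 187.0, 157.0], 0.94)]
jar [([271.0, 269.0, 300.0, 297.0], 0.69)]
side {'fx': 432.2238, 'fy': 432.2238, 'cx': 253.8505, 'cy': 197.2985, 'xyz': [0.2759, 0.1895, 1.1748], 'orientation': [-0.4774, 0.8624, -0.1457, 0.0848]}
crates [([165.0, 102.0, 297.0, 256.0], 0.92)]
filter [([342.0, 159.0, 393.0, 209.0], 0.64), ([164.0, 101.0, 297.0, 254.0], 0.63)]
brush_roll [([223.0, 203.0, 249.0, 236.0], 0.93), ([163.0, 100.0, 297.0, 257.0], 0.63)]
dust_bin [([246.0, 167.0, 277.0, 201.0], 0.56), ([143.0, 271.0, 215.0, 343.0], 0.25)]
bowl [([141.0, 268.0, 215.0, 342.0], 0.85)]
bottle [([298.0, 100.0, 318.0, 145.0], 0.69), ([137.0, 212.0, 173.0, 241.0], 0.34)]
jar [([139.0, 213.0, 174.0, 242.0], 0.83), ([163.0, 101.0, 299.0, 258.0], 0.51)]
wrist {'fx': 297.3186, 'fy': 297.3186, 'cx': 254.2975, 'cy': 193.7026, 'T_tool_cam': [[0.0003, -0.9554, -0.2952, 0.0817], [1.0, 0.0004, -0.0002, 0.0005], [0.0003, -0.2952, 0.9554, -0.1629], [0.0, 0.0, 0.0, 1.0]]}
crates []
filter [([0.0, 359.0, 12.0, 382.0], 0.79)]
brush_roll [([0.0, 357.0, 15.0, 380.0], 0.32)]
dust_bin []
bowl []
bottle []
jar []
1.2
```

```bash
python3 - <<'E'
import cv2, numpy as np
a=cv2.imread("pics/a_scene.png")[60:310,140:410];b=cv2.imread("pics/a_side.png")[90:350,130:400]
a=cv2.resize(a,None,fx=2.9,fy=2.9*.8 if 0 else 2.2);
cv2.imwrite("pics/a1.png",cv2.resize(cv2.imread("pics/a_scene.png")[60:310,140:410],None,fx=2.4,fy=2.4,interpolation=3))
cv2.imwrite("pics/a2.png",cv2.resize(b,None,fx=2.3,fy=2.3,interpolation=3))
E
```

```text
(no output)
```

View pics/a1.png

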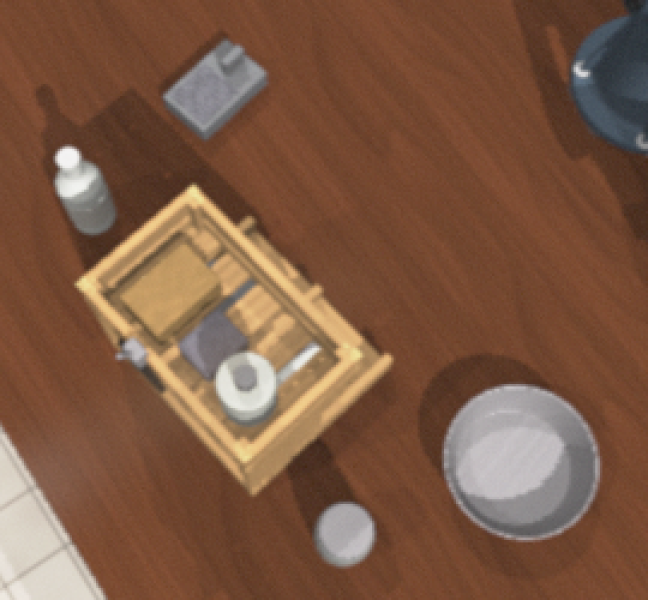

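View pics/a2.png

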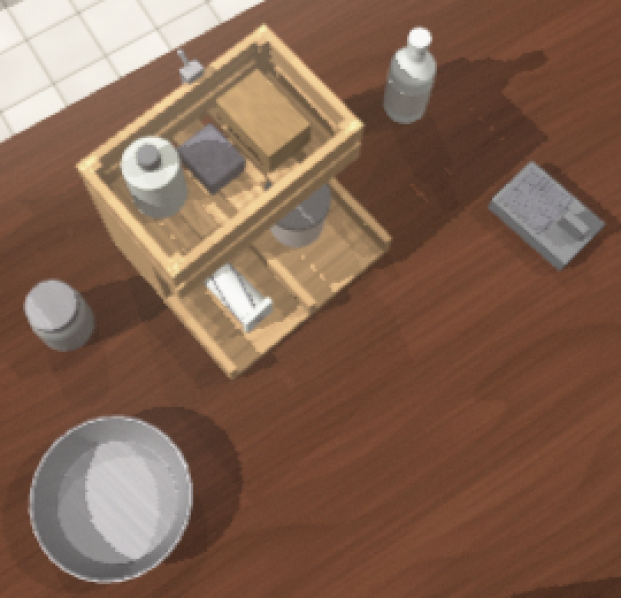

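Both views agree. The crates are in the middle, with the roll in the right bay (side crop, about (238,297)) and the bin in the left bay. The filter is on the left at (548,215), the bottle is behind it, and the bowl and jar are on the right. I'll fit poses from hand-picked corners in both views.

```bash
cat > h.py <<'E'
import numpy as np, cv2
from scipy.spatial.transform import Rotation as R
from scipy.optimize import least_squares
from rig import robot
M={c:robot.camera_model(c) for c in("scene","side")}
def proj(c,P):
    m=M[c]; p=(np.atleast_2d(P)-m["xyz"])@R.from_quat(m["orientation"]).as_matrix()
    return np.c_[m["fx"]*p[:,0]/p[:,2]+m["cx"], m["fy"]*p[:,1]/p[:,2]+m["cy"]]
def back(c,uv,z):
    m=M[c]; uv=np.atleast_2d(uv); d=np.c_[(uv[:,0]-m["cx"])/m["fx"],(uv[:,1]-m["cy"])/m["fy"],np.ones(len(uv))]@R.from_quat(m["orientation"]).as_matrix().T
    return m["xyz"]+d*((z-m["xyz"][2])/d[:,2])[:,None]
def place(p,P):  # p: x,y,yaw,z
    c,s=np.cos(p[2]),np.sin(p[2]); P=np.atleast_2d(P)
    return np.c_[p[0]+c*P[:,0]-s*P[:,1],p[1]+s*P[:,0]+c*P[:,1],p[3]+P[:,2]]
A=lambda pts:np.array(pts)/2.4+[140,60]
B=lambda pts:np.array(pts)/2.3+[130,90]
def fit(obs,p0,fixz=True):
    f=lambda p:np.concatenate([(proj(c,place([*p[:3],0 if fixz else p[3]],[P]))-uv).ravel() for c,P,uv in obs])
    r=least_squares(f,p0[:3] if fixz else p0,x_scale=[.1,.1,.3]+([] if fixz else [.1]),loss="soft_l1"); return r.x,np.round(r.fun,1)
E
python3 - <<'E'
from h import *
H=.243
S=B([(360,125),(175,275),(82,165),(265,28)]);C=A([(193,188),(80,285),(245,470)])
print(back("side",S,H).round(3).tolist()); print(back("scene",C,H).round(3).tolist())
W=[(-.045,.127,H),(-.045,-.127,H),(.115,-.127,H),(.115,.127,H)]
o=[("side",W[i],S[i]) for i in range(4)]+[("scene",W[0],C[0]),("scene",W[3],C[1]),("scene",W[2],C[2])]
# lower front outer corners, counter z=0 guess rail top .045
o+=[("side",(-.115,-.127,.045),B([(235,368)])[0]),("side",(-.115,.127,.045),B([(390,238)])[0])]
for p0 in [(.55,.3,0,0),(.55,.3,.7,0),(.55,.3,1.4,0)]:
    print(fit(o,p0)); 
print(fit(o,(.55,.3,.7,0),False))
# bowl rim, jar, bottle
def rc(r): return [(r[0]+r[2])/2,(r[1]+r[3])/2]
print("bowl",back("scene",rc([325,219,389,283]),.05),back("side",rc([141,268,215,342]),.05))
print("jarcap",back("scene",A([(345,530)]),.09),back("side",B([(52,310)]),.09))
print("bottle cap",back("scene",A([(68,158)]),.17),back("side",B([(420,38)]),.17))
# filter top corners z=.03: 
F=B([(533,162),(604,224),(560,262),(490,208)]);G=A([(164,97),(204,126),(268,72),(225,45)])
print(back("side",F,.03).round(3).tolist(),back("scene",G,.03).round(3).tolist())
print("roll ends top z~.054",back("side",B([(258,308),(222,270)]),.054).round(3).tolist(), "tab top",back("side",B([(575,218)]),.06).round(3),back("scene",A([(231,50)]),.06).round(3))
E
```

```text
[[0.63, -0.116, 0.243], [0.59, 0.128, 0.243], [0.744, 0.15, 0.243], [0.781, -0.093, 0.243]]
[[0.633, -0.114, 0.243], [0.786, -0.089, 0.243], [0.752, 0.163, 0.243]]
(array([ 0.63725077, -0.00872702, -1.32815194]), array([-9.080e+01, -1.800e+00,  6.690e+01,  3.400e+00,  1.542e+02,
        4.200e+00, -2.600e+00, -1.500e+00, -3.000e-01,  8.300e+01,
       -1.000e+00,  1.000e-01,  4.000e-01, -1.466e+02,  2.010e+01,
        3.400e+00, -1.126e+02, -2.500e+00]))
(array([ 0.70864694, -0.00715193,  2.14851483]), array([   0.2,    1.4,  -13.8, -102.7,   -4.8,   -1. ,   13.4,  101.3,
          2. ,   -1.3,  108.1,  -19. ,   -1.1,   -1.5,  -19.4, -126.4,
         -7.6,  -37.1]))
(array([0.67722881, 0.00580597, 1.93744282]), array([   0.8,   25.1,   -2.9,  -97.2,   -5.3,   -1.8,    0.6,  119.9,
         26.3,   -2.2,  126.6,   -8.7,   -1.9,   -0.8,   -6. , -119.5,
         -2.4,  -14.8]))
(array([ 0.72675826, -0.03092312,  2.03891601, -0.11072898]), array([   0.5,   15.4,    0.4,  -93.4,    7.5,    0.2,   10.4,  107.1,
          0.5,   12.8,   98.3,   -1.4,  -17.4,    3.6,   -7. , -118.9,
         -5.5,  -25. ]))
bowl [[0.47128528 0.30392229 0.05      ]] [[0.47275297 0.30308552 0.05      ]]
jarcap [[0.6902939  0.25684789 0.09      ]] [[0.68009956 0.25732072 0.09      ]]
bottle cap [[ 0.71755851 -0.25673535  0.17      ]] [[ 0.71382996 -0.25986259  0.17      ]]
[[0.552, -0.341, 0.03], [0.439, -0.365, 0.03], [0.428, -0.289, 0.03], [0.53, -0.259, 0.03]] [[0.557, -0.336, 0.03], [0.537, -0.271, 0.03], [0.423, -0.29, 0.03], [0.448, -0.356, 0.03]]
roll ends top z~.054 [[0.567, 0.054, 0.054], [0.63, 0.066, 0.054]] tab top [[ 0.459 -0.326  0.06 ]] [[ 0.455 -0.329  0.06 ]]
```

```bash
python3 - <<'E'
from h import *
H=.243
S=B([(360,125),(175,275),(82,165),(265,28)]);C=A([(193,188),(80,285),(245,470)])
W=[(-.045,-.127,H),(-.045,.127,H),(.115,.127,H),(.115,-.127,H)]
o=[("side",W[i],S[i]) for i in range(4)]+[("scene",W[0],C[0]),("scene",W[3],C[1]),("scene",W[2],C[2])]
o+=[("side",(-.115,.127,.045),B([(235,368)])[0]),("side",(-.115,-.127,.045),B([(390,238)])[0])]
p,r=fit(o,(.66,.02,.16,0)); print(p,r); np.save("crate.npy",p)
F=B([(533,162),(604,224),(560,262),(490,208)]);G=A([(164,97),(204,126),(268,72),(225,45)])
c=[(.06,-.038,.03),(-.06,-.038,.03),(-.06,.038,.03),(.06,.038,.03)]
of=[("side",c[i],F[i]) for i in range(4)]+[("scene",c[i],G[j]) for i,j in zip(range(4),(0,3,2,1))]
for fz in(True,False):print("filter",fit(of,(.49,-.31,.15,0),fz))
im=cv2.imread("pics/a_side.png"); im2=cv2.imread("pics/a_scene.png")
D=[(-.115,y,.045) for y in(-.127,-.117,.117,.127)]+[(-.115,0,.012),(-.045,.127,.165),(-.045,-.127,.165)]+[(x,y,.012) for x in(-.115,.105) for y in(.117,.005)]
for c,i in(("side",im),("scene",im2)):
    i=cv2.resize(i,None,fx=4,fy=4,interpolation=3)
    for P in W+D: 
        u=proj(c,place([*p,0],[P]))[0]*4+1.5; cv2.drawMarker(i,(int(u[0]),int(u[1])),(0,0,255) if P in W else (255,255,0),0,12,1)
    y0,x0=(380,540) if c=="side" else (480,600); cv2.imwrite(f"pics/ov_{c}.png",i[y0:y0+600,x0:x0+760])
E
```

```text
[0.65414755 0.01386772 0.15860817] [ 1.  -0.5 -1.3  1.1 -3.5  0.2 -1.3 -2.   0.1 -2.  -1.6 -1.2  0.3 -3.
 -2.3  2.2  0.3 -0.6]
filter (array([ 0.4897562 , -0.31453654,  0.21570158]), array([-1.5, -0.8, -0.2, -0. ,  1.4,  1.4, -0.4, -3.7, -0.2, -0.7,  0.9,
       -3.2,  0.1, -0.1,  0.2,  2.1]))
filter (array([ 0.48943784, -0.31814715,  0.22249131, -0.00881333]), array([-1.3,  0. ,  0. ,  0.4,  1.9,  1.7,  0.1, -2.9, -0.4, -0.1,  0.4,
       -2.6, -0.4,  0.3,  0.1,  2.5]))
```

View pics/ov_side.png

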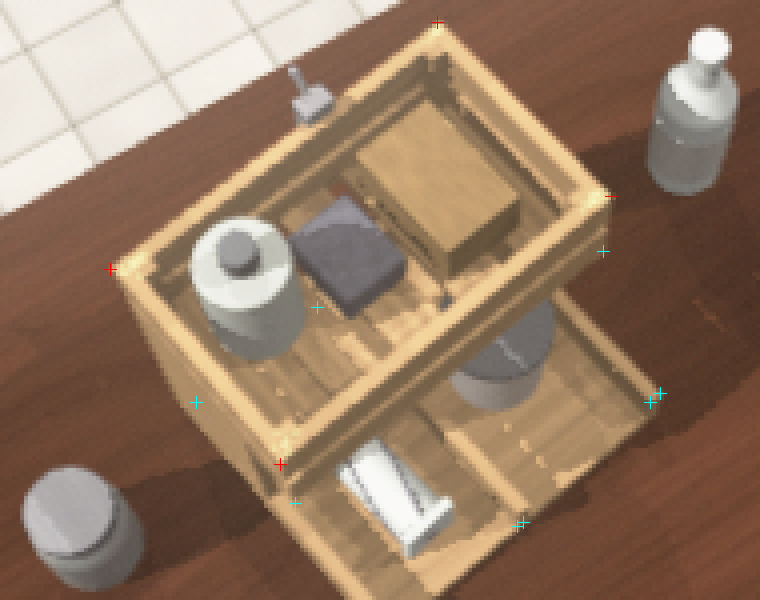

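The fit lands within a few px: the crate is at (0.654, 0.014) with yaw 0.16, and the roll's bay is the +y one. I'll move the wrist camera in front of the crate for a close look.

```bash
cat >> h.py <<'E'
def Rt(yaw,tilt):  # tool frame: fingers down tilted forward (along yaw dir) by tilt
    return (R.from_euler("z",yaw)*R.from_euler("y",-tilt)*R.from_matrix([[-1,0,0],[0,1,0],[0,0,-1]])).as_matrix()
def go(tcp,yaw,tilt,q=True):
    o=robot.get_obs(); C=R.from_quat(o["tool_rot"]).as_matrix(); T=Rt(yaw,tilt)
    dp=C.T@(np.array(tcp)-o["position"])*1000; rv=R.from_matrix(C.T@T).as_rotvec()
    print("dp",dp.round(1).tolist(),"rot",rv.round(3).tolist(),"rows",max(np.linalg.norm(dp)/50,np.linalg.norm(rv)/.15).round(1),"t",round(o["time"],2)); return dp,rv
def tcpG(G,yaw,tilt): return np.array(G)+.019*Rt(yaw,tilt)[:,2]
def wproj(o,P):
    m=robot.camera_model("wrist"); C=R.from_quat(o["tool_rot"]).as_matrix(); T=np.array(m["T_tool_cam"])
    p=((np.atleast_2d(P)-o["position"])@C-T[:3,3])@T[:3,:3]
    r=np.hypot(p[:,0],p[:,1]); a=np.arctan2(r,p[:,2])
    return np.c_[m["fx"]*a*p[:,0]/r+m["cx"],m["fy"]*a*p[:,1]/r+m["cy"]]
def wback(o,uv,z):
    m=robot.camera_model("wrist"); C=R.from_quat(o["tool_rot"]).as_matrix(); T=np.array(m["T_tool_cam"]); uv=np.atleast_2d(uv)
    x=(uv-[m["cx"],m["cy"]])/m["fx"]; a=np.hypot(*x.T); d=np.c_[x/a[:,None]*np.sin(a)[:,None],np.cos(a)]@T[:3,:3].T@C.T
    c=C@T[:3,3]+o["position"]; return c+d*((z-c[2])/d[:,2])[:,None]
def cr(P): # world -> crate
    p=np.load("crate.npy"); P=np.atleast_2d(P); d=P[:,:2]-p[:2]; c,s=np.cos(p[2]),np.sin(p[2]); return np.c_[c*d[:,0]+s*d[:,1],-s*d[:,0]+c*d[:,1],P[:,2]]
def wc(P): return place([*np.load("crate.npy"),0],[P])[0]
E
python3 - <<'E'
from h import *
o=robot.get_obs(); print(R.from_quat(o["tool_rot"]).as_matrix().round(2).tolist(),Rt(-.32,0).round(2).tolist())
t=wc((-.13,.04,.2)); print(t); go(t,.16,.43)
E
```

```text
[[-0.95, 0.32, 0.0], [0.32, 0.95, 0.0], [-0.0, 0.0, -1.0]] [[-0.95, 0.31, 0.0], [0.31, 0.95, 0.0], [0.0, 0.0, -1.0]]
[0.51946154 0.03283293 0.2       ]
dp [-482.2, -429.1, 22.6] rot [-0.104, -0.422, -0.475] rows 12.9 t 1.2
```

```bash
python3 -m jog '{"dp":[[-240,-215,10],[-482,-429,22],[-482,-429,22],[-482,-429,22],[-482,-429,22],[-482,-429,22],[-482,-429,22],[-482,-429,22],[-482,-429,22],[-482,-429,22],[-482,-429,22],[-482,-429,22]],"delta_rot":[[0,0,0],[-0.104,-0.422,-0.475],[-0.104,-0.422,-0.475],[-0.104,-0.422,-0.475],[-0.104,-0.422,-0.475],[-0.104,-0.422,-0.475],[-0.104,-0.422,-0.475],[-0.104,-0.422,-0.475],[-0.104,-0.422,-0.475],[-0.104,-0.422,-0.475],[-0.104,-0.422,-0.475],[-0.104,-0.422,-0.475]],"gripper":[0.38,0.38,0.38,0.38,0.38,0.38,0.38,0.38,0.38,0.38,0.38,0.38]}' 30
python3 - <<'E'
from h import *
go(wc((-.13,.04,.2)),.16,.43)
E
```

```text
time: 2.4
position: [0.4743, 0.1124, 0.2036]
tool_rot: [-0.078, 0.974, 0.017, 0.213]
ft_force: [1.2, -0.1, 0.4]
grip_width: 0.0607
grip_force: 0.0
dp [-27.5, -85.8, 16.6] rot [0.0, 0.0, -0.0] rows 1.8 t 2.4
```

```bash
python3 -m jog '{"dp":[[-28,-86,17],[-28,-86,17],[-28,-86,17],[-28,-86,17]],"delta_rot":[[0,0,0],[0,0,0],[0,0,0],[0,0,0]],"gripper":[0.38,0.38,0.38,0.38]}'
python3 - <<'E'
from h import *
import pickle
o=robot.get_obs(); im=robot.camera("wrist")[:,:,::-1]; cv2.imwrite("pics/w1.png",im); pickle.dump(o,open("w1.pkl","wb"))
for n in ["brush_roll","dust_bin","overhang","back_stop"]: print(n,[(np.round(d["rect"]).tolist(),round(d["score"],2)) for d in robot.search_frame(n,"wrist")[:2]])
i=cv2.resize(im,None,fx=1.55,fy=1.55,interpolation=3)
D=[(-.115,y,.012) for y in(-.127,-.005,.005,.117)]+[(-.115,y,.045) for y in(-.117,.117)]+[(-.045,.127,.165),(-.045,-.127,.165),(-.045,.127,.243),(-.045,-.127,.243),(-.115,0,.042)]
for P in D:
    u=wproj(o,wc(P))[0]*1.55; cv2.drawMarker(i,(int(u[0]),int(u[1])),(255,255,0),0,10,1); print(P,(u).round())
cv2.imwrite("pics/w1o.png",i)
E
```

```text
time: 2.8
position: [0.5197, 0.033, 0.1993]
tool_rot: [-0.077, 0.974, 0.017, 0.212]
ft_force: [-0.7, 0.3, -0.5]
grip_width: 0.0602
grip_force: 0.0
brush_roll [([251.0, 143.0, 288.0, 232.0], 0.87)]
dust_bin [([133.0, 167.0, 202.0, 254.0], 0.79), ([109.0, 115.0, 338.0, 325.0], 0.26)]
overhang [([108.0, 116.0, 337.0, 326.0], 0.7)]
back_stop [([108.0, 117.0, 336.0, 325.0], 0.62)]
(-0.115, -0.127, 0.012) [181. 193.]
(-0.115, -0.005, 0.012) [332. 186.]
(-0.115, 0.005, 0.012) [345. 185.]
(-0.115, 0.117, 0.012) [497. 187.]
(-0.115, -0.117, 0.045) [176. 214.]
(-0.115, 0.117, 0.045) [506. 209.]
(-0.045, 0.127, 0.165) [538. 416.]
(-0.045, -0.127, 0.165) [136. 408.]
(-0.045, 0.127, 0.243) [563. 538.]
(-0.045, -0.127, 0.243) [ 98. 516.]
(-0.115, 0, 0.042) [334. 206.]
```

View pics/w1o.png

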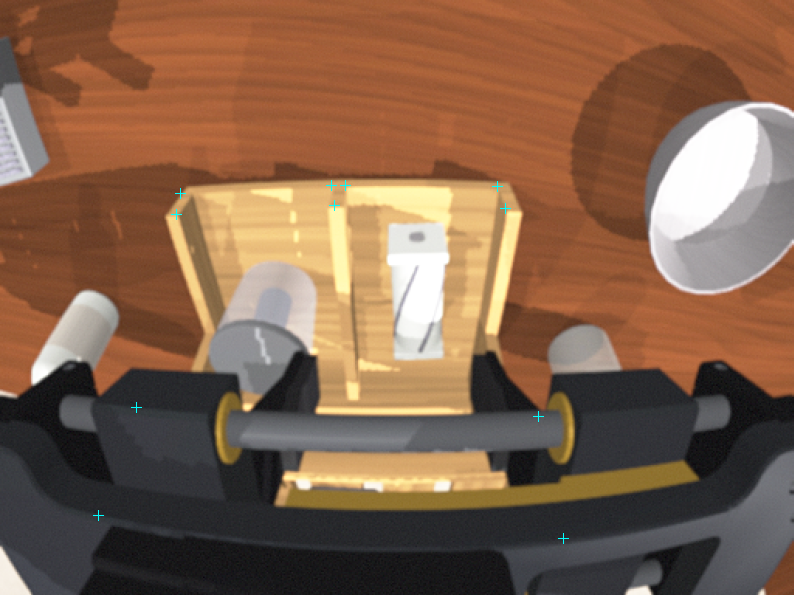

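The picture shows both bays. The roll lies in the right-hand bay: front face bottom at (388–447, 226), back end top at (394–443, 357). The bin is at (265,320). The predicted crate corners agree within about 2 px.

```bash
python3 - <<'E'
from h import *
import pickle
o=pickle.load(open("w1.pkl","rb")); k=1.55
f=lambda uv,z:cr(wback(o,np.array(uv)/k,z)).round(4)[:,:2].tolist()
print("front bottom",f([(388,226),(447,225)],.012)); print("front top",f([(388,256),(447,256)],.054)); print("back top",f([(394,357),(443,357)],.054))
print("hole",f([(418,237)],.033))
print("bin lid edge",f([(211,345),(308,360)],.085))
for P in [(.105,0,.042),(.105,.117,.012),(.105,.005,.012),(-.045,.117,.012),(-.045,.117,.045),(.005,.117,.045),(.0,0,.042),(-.045,-.117,.045)]: print(P,(wproj(o,wc(P))*k).round())
for y in (.048,.052):
  G=wc((-.074,y,.060)); print(y,end=" "); go(tcpG(G,.16,.52),.16,.52)
E
```

```text
front bottom [[-0.079, 0.0359], [-0.0802, 0.0816]]
front top [[-0.0809, 0.0364], [-0.081, 0.0777]]
back top [[0.0253, 0.0404], [0.0257, 0.0824]]
hole [[-0.0828, 0.0581]]
bin lid edge [[-0.0208, -0.1016], [-0.0059, -0.0255]]
(0.105, 0, 0.042) [[354. 400.]]
(0.105, 0.117, 0.012) [[467. 376.]]
(0.105, 0.005, 0.012) [[360. 377.]]
(-0.045, 0.117, 0.012) [[486. 262.]]
(-0.045, 0.117, 0.045) [[493. 287.]]
(0.005, 0.117, 0.045) [[484. 332.]]
(0.0, 0, 0.042) [[346. 326.]]
(-0.045, -0.117, 0.045) [[200. 288.]]
0.048 dp [4.7, 4.9, 169.2] rot [0.001, -0.091, 0.002] rows 3.4 t 3.05
0.052 dp [4.7, 8.9, 169.2] rot [0.001, -0.091, 0.002] rows 3.4 t 3.05
```

```bash
python3 - <<'E'
from h import *
for z in (.085,.037):
  go(tcpG(wc((-.073,.058,z)),.185,.52),.185,.52)
E
```

```text
dp [-6.6, 15.1, 146.9] rot [-0.01, -0.091, -0.021] rows 3.0 t 3.05
dp [13.4, 15.1, 190.6] rot [-0.01, -0.091, -0.021] rows 3.8 t 3.05
```

```bash
python3 -m jog '{"dp":[[-6,15,70],[-6,15,110],[-6,15,147],[-6,15,147],[3,15,168],[13,15,190],[13,15,190],[13,15,190],[13,15,190],[13,15,190],[13,15,190]],"delta_rot":[[-0.01,-0.091,-0.021],[-0.01,-0.091,-0.021],[-0.01,-0.091,-0.021],[-0.01,-0.091,-0.021],[-0.01,-0.091,-0.021],[-0.01,-0.091,-0.021],[-0.01,-0.091,-0.021],[-0.01,-0.091,-0.021],[-0.01,-0.091,-0.021],[-0.01,-0.091,-0.021],[-0.01,-0.091,-0.021]],"gripper":[0.38,0.38,0.38,0.38,0.38,0.38,0.38,-0.3,-0.3,-0.3,-0.3]}' 25
python3 - <<'E'
from h import *
go(tcpG(wc((-.145,.055,.041)),.16,.52),.16,.52)
E
```

```text
time: 4.15
position: [0.61, 0.07, 0.0525]
tool_rot: [-0.084, 0.971, 0.013, 0.223]
ft_force: [0.0, -0.0, 0.1]
grip_width: 0.0362
grip_force: 0.0
dp [103.0, -5.9, -18.6] rot [-0.007, -0.07, 0.015] rows 2.1 t 4.15
```

```bash
python3 -m jog '{"dp":[[0,0,0]],"delta_rot":[[0,0,0]],"gripper":[0.38]}'
python3 - <<'E'
from h import *
o=robot.get_obs(); print(cr(o["position"]),cr(o["position"]-.019*R.from_quat(o["tool_rot"]).as_matrix()[:,2]),o["q"],R.from_quat(o["tool_rot"]).as_matrix().round(2).tolist(),o["joint_velocities"])
go(tcpG(wc((-.073,.058,.037)),.185,.52),.185,.52)
E
```

```text
time: 4.25
position: [0.61, 0.07, 0.0522]
tool_rot: [-0.084, 0.971, 0.013, 0.223]
ft_force: [-0.1, 0.3, 0.3]
grip_width: 0.0392
grip_force: 0.0
[[-0.03473408  0.0623819   0.05221066]] [[-0.04299228  0.06251397  0.06932161]] [-0.12633834  0.69705167  1.9365629   1.01404536  0.13648133 -2.85401334] [[-0.89, -0.17, 0.43], [-0.16, 0.99, 0.06], [-0.43, -0.01, -0.9]] [-0.00047227  0.00571279  0.00038914  0.00088338  0.00101245  0.00189215]
dp [39.8, -3.4, 16.0] rot [-0.019, -0.071, -0.007] rows 0.9 t 4.25
```

Joint 6 hit its limit: a 0.52 tilt puts the wrist singular here, since q2+q3+q5 = π − tilt. I'll back up, use a tilt of 0.3 and then approach again.

```bash
python3 - <<'E'
from h import *
go(tcpG(wc((-.095,.058,.12)),.185,.25),.185,.25)
E
```

```text
dp [28.7, -4.3, -68.6] rot [-0.018, 0.199, -0.01] rows 1.5 t 4.25
```

```bash
python3 -m jog '{"dp":[[28,-4,-20],[28,-4,-68],[28,-4,-68],[28,-4,-68],[28,-4,-68],[28,-4,-68],[28,-4,-68],[28,-4,-68]],"delta_rot":[[0,0,0],[-0.018,0.1,-0.01],[-0.018,0.2,-0.01],[-0.018,0.2,-0.01],[-0.018,0.2,-0.01],[-0.018,0.2,-0.01],[-0.018,0.2,-0.01],[-0.018,0.2,-0.01]],"gripper":[0.38,0.38,0.38,0.38,0.38,0.38,0.38,0.38]}'
python3 - <<'E'
from h import *
o=robot.get_obs(); print(o["q"].round(2) if hasattr(o["q"],"round") else o["q"])
go(tcpG(wc((-.095,.058,.12)),.185,.25),.185,.25)
go(tcpG(wc((-.079,.058,.080)),.185,.30),.185,.30)
go(tcpG(wc((-.079,.058,.037)),.185,.30),.185,.30)
E
```

```text
time: 5.05
position: [0.5557, 0.058, 0.1001]
tool_rot: [-0.092, 0.988, 0.012, 0.123]
ft_force: [-0.4, -0.3, 0.8]
grip_width: 0.0603
grip_force: 0.0
[-0.14  0.56  1.9   0.18  0.45 -2.05]
dp [-0.3, -1.0, -1.5] rot [0.002, -0.002, -0.0] rows 0.0 t 5.05
dp [-6.9, -1.5, 41.2] rot [0.002, -0.052, -0.0] rows 0.8 t 5.05
dp [3.6, -1.6, 82.8] rot [0.002, -0.052, -0.0] rows 1.7 t 5.05
```

```bash
python3 -m jog '{"dp":[[-7,-2,25],[-7,-2,41],[-7,-2,41],[0,-2,65],[4,-2,83],[4,-2,83],[4,-2,83],[4,-2,83],[4,-2,83],[4,-2,83],[4,-2,83]],"delta_rot":[[0,-0.05,0],[0,-0.05,0],[0,-0.05,0],[0,-0.05,0],[0,-0.05,0],[0,-0.05,0],[0,-0.05,0],[0,-0.05,0],[0,-0.05,0],[0,-0.05,0],[0,-0.05,0]],"gripper":[0.38,0.38,0.38,0.38,0.38,0.38,0.38,-0.3,-0.3,-0.3,-0.3]}' 25
python3 - <<'E'
from h import *
o=robot.get_obs(); print(o["q"].round(2),cr(o["position"]-.019*R.from_quat(o["tool_rot"]).as_matrix()[:,2]))
go(tcpG(wc((-.148,.055,.041)),.16,.30),.16,.30)
E
```

```text
time: 6.15
position: [0.5736, 0.0587, 0.0201]
tool_rot: [-0.092, 0.985, 0.014, 0.149]
ft_force: [-1.0, 0.2, 3.9]
grip_width: 0.0415
grip_force: 25.0
[-0.14  0.73  1.93  0.45  0.22 -2.33] [[-0.07807593  0.05685953  0.03820436]]
dp [66.0, -0.1, -23.3] rot [0.008, -0.0, 0.024] rows 1.4 t 6.15
```

```bash
python3 -m jog '{"dp":[[10,0,-5],[24,0,-9],[38,0,-14],[54,0,-19],[54,0,-19],[54,0,-19],[54,0,-19]],"delta_rot":[[0,0,0],[0,0,0],[0,0,0],[0,0,0.01],[0,0,0.02],[0,0,0.02],[0,0,0.02]],"gripper":[-0.3,-0.3,-0.3,-0.3,-0.3,-0.3,-0.3]}' 25
python3 - <<'E'
from h import *
o=robot.get_obs(); print(o["q"].round(2),cr(o["position"]-.019*R.from_quat(o["tool_rot"]).as_matrix()[:,2]))
go(tcpG(wc((-.137,.055,.041)),.16,.30),.16,.30)
E
```

```text
time: 6.85
position: [0.5184, 0.048, 0.0217]
tool_rot: [-0.082, 0.985, 0.015, 0.149]
ft_force: [-0.7, -0.6, -0.8]
grip_width: 0.042
grip_force: 25.0
[-0.19  0.71  2.07  0.91  0.14 -2.82] [[-0.13430192  0.05503269  0.03981981]]
dp [2.2, -0.1, -1.9] rot [0.008, -0.0, 0.005] rows 0.1 t 6.85
```

```bash
python3 - <<'E'
from h import *
go(tcpG(wc((-.137,.055,.095)),.16,.15),.16,.15)
go(tcpG(wc((-.086,.056,.095)),.175,.15),.175,.15)
go(tcpG(wc((-.086,.056,.036)),.175,.15),.175,.15)
E
```

```text
dp [-10.9, 0.2, -53.7] rot [0.007, 0.15, 0.005] rows 1.1 t 6.85
dp [-59.6, 0.8, -38.6] rot [0.004, 0.15, -0.009] rows 1.4 t 6.85
dp [-42.2, 0.5, 17.7] rot [0.004, 0.15, -0.009] rows 1.0 t 6.85
```

```bash
python3 -m jog '{"dp":[[0,0,0],[0,0,0],[0,0,0],[-5,0,-28],[-11,0,-54],[-11,0,-54],[-35,0,-46],[-59,1,-39],[-59,1,-39],[-51,1,-10],[-42,1,18],[-42,1,18]],"delta_rot":[[0,0,0],[0,0,0],[0,0,0],[0,0,0],[0.005,0.15,0],[0.005,0.15,0],[0.005,0.15,0],[0.005,0.15,0],[0.005,0.15,-0.009],[0.005,0.15,-0.009],[0.005,0.15,-0.009],[0.005,0.15,-0.009]],"gripper":[0.38,0.38,0.38,0.38,0.38,0.38,0.38,0.38,0.38,0.38,0.38,0.38]}'
python3 -m jog '{"dp":[[0,0,0],[0,0,0],[0,0,0],[0,0,0],[0,0,0]],"delta_rot":[[0,0,0],[0,0,0],[0,0,0],[0,0,0],[0,0,0]],"gripper":[0.38,-0.4,-0.4,-0.4,-0.4]}' 20
python3 - <<'E'
from h import *
o=robot.get_obs(); print(o["q"].round(2),cr(o["position"]-.019*R.from_quat(o["tool_rot"]).as_matrix()[:,2]))
go(tcpG(wc((-.086,.056,.036)),.175,.15),.175,.15)
go(tcpG(wc((-.14,.056,.05)),.175,.15),.175,.15)
go(tcpG(wc((-.2,.06,.15)),.175,.0),.175,.0)
E
```

```text
time: 8.05
position: [0.5606, 0.0567, 0.0145]
tool_rot: [-0.087, 0.994, 0.006, 0.073]
ft_force: [-0.3, 0.8, 0.1]
grip_width: 0.0598
grip_force: 0.0
time: 8.55
position: [0.5615, 0.0567, 0.017]
tool_rot: [-0.087, 0.993, 0.006, 0.074]
ft_force: [-0.5, -1.2, 0.4]
grip_width: 0.0394
grip_force: 20.0
[-0.12  0.73  1.84  0.1   0.43 -1.96] [[-0.08751042  0.05692479  0.03578233]]
dp [-1.5, -0.9, 0.0] rot [-0.0, -0.001, -0.001] rows 0.0 t 8.55
dp [49.8, -0.1, -21.8] rot [-0.0, -0.001, -0.001] rows 1.1 t 8.55
dp [97.1, 4.8, -129.8] rot [-0.0, 0.149, -0.001] rows 3.2 t 8.55
```

```bash
python3 -m jog '{"dp":[[10,0,-4],[30,0,-14],[50,0,-22],[55,0,-24],[75,2,-75],[97,5,-130],[97,5,-130],[97,5,-130],[97,5,-130]],"delta_rot":[[0,0,0],[0,0,0],[0,0,0],[0,0,0],[0,0.08,0],[0,0.149,0],[0,0.149,0],[0,0.149,0],[0,0.149,0]],"gripper":[-0.4,-0.4,-0.4,-0.4,-0.4,-0.4,-0.4,-0.4,-0.4]}'
python3 - <<'E'
from h import *
for z in(.13,.031): go(tcpG((.4722,.3035,z),.175,0),.175,0)
E
```

```text
time: 9.45
position: [0.4477, 0.0417, 0.1308]
tool_rot: [-0.087, 0.996, -0.0, 0.0]
ft_force: [0.1, 0.5, -1.3]
grip_width: 0.0397
grip_force: 20.0
dp [-69.4, 253.6, 19.7] rot [-0.001, 0.001, -0.001] rows 5.3 t 9.45
dp [-69.4, 253.6, 118.7] rot [-0.001, 0.001, -0.001] rows 5.8 t 9.45
```

```bash
python3 -m jog '{"dp":[[-12,45,4],[-26,95,8],[-40,145,12],[-54,195,16],[-69,245,20],[-69,254,20],[-69,254,20],[-69,254,55],[-69,254,90],[-69,254,112],[-69,254,118],[-69,254,118]],"delta_rot":[[0,0,0],[0,0,0],[0,0,0],[0,0,0],[0,0,0],[0,0,0],[0,0,0],[0,0,0],[0,0,0],[0,0,0],[0,0,0],[0,0,0]],"gripper":[-0.4,-0.4,-0.4,-0.4,-0.4,-0.4,-0.4,-0.4,-0.4,-0.4,-0.4,-0.4]}'
python3 -m jog '{"dp":[[0,0,0],[0,0,0],[0,0,0],[0,0,0],[0,0,0],[0,0,-40],[0,0,-90],[0,0,-130],[0,0,-130]],"delta_rot":[[0,0,0],[0,0,0],[0,0,0],[0,0,0],[0,0,0],[0,0,0],[0,0,0],[0,0,0],[0,0,0]],"gripper":[-0.4,0.15,0.15,0.15,0.15,0.15,0.15,0.15,0.15]}'
python3 - <<'E'
from h import *
import pickle
o=robot.get_obs(); im=robot.camera("wrist")[:,:,::-1]; cv2.imwrite("pics/w2.png",im)
for n in ["brush_roll","bowl"]:
  for d in robot.search_frame(n,"wrist")[:1]:
    r=d["rect"];print(n,np.round(r),wback(o,[[(r[0]+r[2])/2,(r[1]+r[3])/2]],.025 if n!="bowl" else .05).round(4))
E
```

```text
time: 10.65
position: [0.4703, 0.3025, 0.0114]
tool_rot: [-0.086, 0.996, -0.001, -0.002]
ft_force: [0.4, -0.9, 0.1]
grip_width: 0.0394
grip_force: 20.0
time: 11.55
position: [0.4751, 0.3056, 0.1486]
tool_rot: [-0.087, 0.996, 0.002, 0.006]
ft_force: [0.0, 0.5, 0.5]
grip_width: 0.0502
grip_force: 0.0
brush_roll [228. 126. 278. 246.] [[0.4757 0.305  0.025 ]]
bowl [160.  94. 349. 268.] [[0.4633 0.3043 0.05  ]]
```

View pics/w2.png

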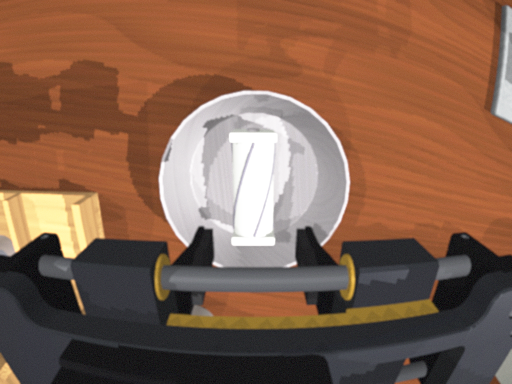

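The roll lies centred in the bowl at about (255,190), and the fingers are clear of it. Next is the filter, so I'll go above its tab for a close look.

```bash
python3 - <<'E'
from h import *
go((.45,-.315,.16),.2,0); print(robot.get_obs()["q"].round(3))
E
```

```text
dp [127.6, -605.8, -17.0] rot [-0.0, -0.001, -0.026] rows 12.4 t 11.7
[ 0.374  0.548  1.672 -0.     0.922 -1.371]
```

```bash
python3 -m jog '{"dp":[[10,-48,-17],[21,-98,-17],[31,-148,-17],[42,-198,-17],[52,-248,-17],[63,-298,-17],[73,-348,-17],[84,-398,-17],[94,-448,-17],[105,-498,-17],[116,-548,-17],[127,-605,-17]],"delta_rot":[[0,0,0],[0,0,0],[0,0,0],[0,0,0],[0,0,0],[0,0,0],[0,0,0],[0,0,0],[0,0,0],[0,0,-0.026],[0,0,-0.026],[0,0,-0.026]],"gripper":[0,0,0,0,0,0,0,0,0,0,0,0]}'
python3 -m jog '{"dp":[[0,0,0],[0,0,0],[0,0,0]],"delta_rot":[[0,0,0],[0,0,0],[0,0,0]],"gripper":[0,0,0]}'
python3 - <<'E'
from h import *
import pickle
o=robot.get_obs(); im=robot.camera("wrist")[:,:,::-1]; cv2.imwrite("pics/w3.png",im); pickle.dump(o,open("w3.pkl","wb")); print(o["position"],o["q"].round(3))
for n in ["filter","filter_tab"]: print(n,[np.round(d["rect"]) for d in robot.search_frame(n,"wrist")[:1]])
cv2.imwrite("pics/w3c.png",cv2.resize(im[100:250,150:360],None,fx=3.6,fy=3.6,interpolation=3))
E
```

```text
time: 12.9
position: [0.4497, -0.2941, 0.1579]
tool_rot: [-0.1, 0.995, 0.002, -0.002]
ft_force: [0.9, 0.5, 0.3]
grip_width: 0.0436
grip_force: 0.0
time: 13.2
position: [0.4502, -0.291, 0.1584]
tool_rot: [-0.1, 0.995, 0.002, -0.002]
ft_force: [-0.1, 0.2, -0.1]
grip_width: 0.0436
grip_force: 0.0
[ 0.45015192 -0.29096048  0.15839068] [-0.782  0.499  1.716 -0.     0.931 -2.553]
filter [array([182., 154., 261., 269.])]
filter_tab [array([185., 158., 256., 267.])]
```

View pics/w3c.png

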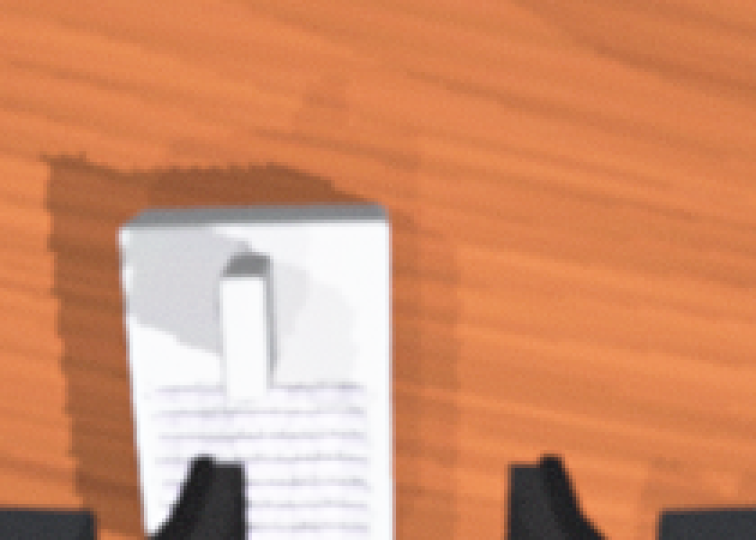

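The filter's tab top spans (220–270, 277–400) in the crop, its rear edge runs (120,227)–(388,222), and it lies well squared to the tool.

```bash
python3 - <<'E'
from h import *
import pickle
o=pickle.load(open("w3.pkl","rb")); f=lambda uv,z:wback(o,np.array(uv)/3.6+[150,100],z).round(4)[:,:2]
t=f([(221,277),(270,275),(227,400),(270,400)],.06); print(t.tolist(),t.mean(0))
c=f([(120,227),(388,222),(146,535),(393,535)],.03); print(c.tolist()); 
ya=np.arctan2(*(c[2]-c[0])[::-1]),np.arctan2(*(c[3]-c[1])[::-1]); print("yaw",ya, np.arctan2(*(c[1]-c[0])[::-1])-np.pi/2)
y=np.mean(ya); mid=(c[0]+c[1])/2; d=np.array([np.cos(y),np.sin(y)]); print("tab from rear edge",mid+.025*d,"centre",mid+.06*d)
E
```

```text
[[0.4411, -0.3318], [0.4382, -0.3196], [0.4735, -0.325], [0.4712, -0.3139]] [ 0.456    -0.322575]
[[0.4403, -0.3655], [0.4245, -0.2916], [0.5349, -0.3454], [0.5187, -0.2705]]
yaw (np.float64(0.2093601075444462), np.float64(0.22035433753655673)) 0.21063122604676798
tab from rear edge [ 0.45682517 -0.3232198 ] centre [ 0.49102041 -0.31575752]
```

```bash
python3 - <<'E'
from h import *
for z in(.10,.0535): go(tcpG((.4564,-.323,z),.214,.25),.214,.25)
E
```

```text
dp [-3.6, -32.5, 77.8] rot [0.0, -0.252, -0.012] rows 1.7 t 13.35
dp [-3.7, -32.5, 124.3] rot [0.0, -0.252, -0.012] rows 2.6 t 13.35
```

```bash
python3 -m jog '{"dp":[[-4,-32,40],[-4,-32,78],[-4,-32,78],[-4,-32,90],[-4,-32,110],[-4,-32,124],[-4,-32,124],[-4,-32,124],[-4,-32,124],[-4,-32,124],[-4,-32,124],[-4,-32,124]],"delta_rot":[[0,-0.13,-0.012],[0,-0.252,-0.012],[0,-0.252,-0.012],[0,-0.252,-0.012],[0,-0.252,-0.012],[0,-0.252,-0.012],[0,-0.252,-0.012],[0,-0.252,-0.012],[0,-0.252,-0.012],[0,-0.252,-0.012],[0,-0.252,-0.012],[0,-0.252,-0.012]],"gripper":[0,0,0,0,0,0,0,-0.9,-0.9,-0.9,-0.9,-0.9]}' 50
python3 - <<'E'
from h import *
o=robot.get_obs(); print(o["q"].round(2),(o["position"]-.019*R.from_quat(o["tool_rot"]).as_matrix()[:,2]).round(4))
# above, then front of bay
y=.16
go(tcpG((.4564,-.323,.13),.16,.25),y,.25)
go(tcpG(wc((-.19,.06,.13)),y,.25),y,.25)
E
```

```text
time: 14.55
position: [0.484, -0.3172, 0.0477]
tool_rot: [-0.091, 0.991, 0.003, 0.095]
ft_force: [0.2, -1.1, 0.2]
grip_width: 0.0119
grip_force: 0.5
[-0.86  0.69  1.79  0.3   0.57 -2.85] [ 0.4804 -0.3176  0.0664]
dp [11.0, -1.6, -67.2] rot [-0.006, -0.06, 0.024] rows 1.4 t 14.55
dp [-55.4, 358.4, -58.5] rot [-0.006, -0.06, 0.024] rows 7.3 t 14.55
```

Joint 6 reached its limit again: the tilted grasp is out of range here, and the fingers only nip the tab's front. I'll let go, rise and make it vertical, then grasp from above.

```bash
python3 - <<'E'
from h import *
go((.45,-.315,.14),.2,0)
E
python3 -m jog '{"dp":[[0,0,0],[0,0,0],[0,0,-20],[0,0,-60],[11,8,-93],[11,8,-93],[11,8,-93],[11,8,-93]],"delta_rot":[[0,0,0],[0,0,0],[0,0,0],[0,0,0],[0,0.1,0],[0,0.19,0],[0,0.19,0],[0,0.19,0]],"gripper":[0,0,0,0,0,0,0,0]}'
python3 - <<'E'
from h import *
import pickle
print(robot.get_obs()["q"].round(2)); go((.45,-.315,.15),.2,0)
E
```

```text
dp [15.0, 7.2, -97.0] rot [-0.013, 0.19, -0.017] rows 2.0 t 14.55
time: 15.35
position: [0.4543, -0.3123, 0.1359]
tool_rot: [-0.091, 0.996, -0.004, 0.001]
ft_force: [-0.6, 0.2, -0.1]
grip_width: 0.0434
grip_force: 0.0
[-0.8   0.55  1.71 -0.01  0.88 -2.55]
dp [4.8, -2.0, -14.1] rot [-0.009, 0.001, -0.017] rows 0.3 t 15.35
```

```bash
python3 - <<'E'
from h import *
for c in("scene","side"):
    im=robot.camera(c); print(c,[np.round(d["rect"],1).tolist() for d in robot.search_frame("filter",c)[:1]])
    a=cv2.imread(f"pics/a_{c}.png")[:,:,::-1].astype(int); r=(slice(70,125),slice(200,255)) if c=="scene" else (slice(155,215),slice(338,398))
    d=np.abs(im.astype(int)-a).max(2)[r]; print("changed px",(d>40).sum(),d.size)
for z in(.10,.0535): go(tcpG((.4564,-.323,z),.208,0),.208,0)
E
```

```text
scene [[205.6, 77.8, 248.4, 117.1]]
changed px 166 3025
side [[343.6, 167.1, 356.4, 190.5]]
changed px 2492 3600
dp [-1.2, -10.5, 54.4] rot [-0.007, -0.001, -0.027] rows 1.1 t 15.55
dp [-1.3, -10.1, 100.9] rot [-0.007, -0.001, -0.027] rows 2.0 t 15.55
```

Seen from the scene camera the filter hasn't moved, so I'll grasp it vertically.

```bash
python3 -m jog '{"dp":[[-1,-10,30],[-1,-10,54],[-1,-10,70],[-1,-10,90],[-1,-10,101],[-1,-10,101],[-1,-10,101],[-1,-10,101],[-1,-10,101],[-1,-10,101],[-1,-10,101]],"delta_rot":[[-0.007,0,-0.027],[-0.007,0,-0.027],[-0.007,0,-0.027],[-0.007,0,-0.027],[-0.007,0,-0.027],[-0.007,0,-0.027],[-0.007,0,-0.027],[-0.007,0,-0.027],[-0.007,0,-0.027],[-0.007,0,-0.027],[-0.007,0,-0.027]],"gripper":[0,0,0,0,0,0,-0.9,-0.9,-0.9,-0.9,-0.9]}' 50
python3 - <<'E'
from h import *
o=robot.get_obs(); print(o["q"].round(2),(o["position"]-.019*R.from_quat(o["tool_rot"]).as_matrix()[:,2]).round(4))
y=np.load("crate.npy")[2]; print(y)
go(tcpG((.4564,-.323,.13),y,0),y,0)
go(tcpG(wc((-.195,.068,.13)),y,0),y,0)
E
```

```text
time: 16.65
position: [0.4573, -0.3236, 0.036]
tool_rot: [-0.104, 0.995, -0.002, 0.0]
ft_force: [-0.5, 1.5, 9.2]
grip_width: 0.0114
grip_force: 46.9
[-0.81  0.72  1.73 -0.    0.69 -2.59] [ 0.4573 -0.3235  0.055 ]
0.1586081657172403
dp [0.8, 0.5, -75.0] rot [-0.003, -0.0, 0.05] rows 1.5 t 16.65
dp [-71.1, 366.8, -76.1] rot [-0.003, -0.0, 0.05] rows 7.6 t 16.65
```

```bash
python3 -m jog '{"dp":[[0,0,-35],[0,0,-75],[-10,50,-76],[-20,100,-76],[-30,150,-76],[-39,200,-76],[-49,250,-76],[-59,300,-76],[-69,350,-76],[-71,367,-76],[-71,367,-76],[-71,367,-76]],"delta_rot":[[0,0,0],[0,0,0],[0,0,0],[0,0,0.05],[0,0,0.05],[0,0,0.05],[0,0,0.05],[0,0,0.05],[0,0,0.05],[0,0,0.05],[0,0,0.05],[0,0,0.05]],"gripper":[-0.9,-0.9,-0.9,-0.9,-0.9,-0.9,-0.9,-0.9,-0.9,-0.9,-0.9,-0.9]}'
python3 - <<'E'
from h import *
import pickle
o=robot.get_obs(); im=robot.camera("wrist")[:,:,::-1]; cv2.imwrite("pics/w4.png",im); pickle.dump(o,open("w4.pkl","wb")); print(o["grip_width"],cr(o["position"]),o["q"].round(2))
i=cv2.resize(im,None,fx=1.55,fy=1.55,interpolation=3)
for P in [(-.115,.117,.045),(-.115,.117,.012),(-.115,0,.042),(-.045,.117,.045),(-.115,-.117,.045)]:
    u=wproj(o,wc(P))[0]*1.55; cv2.drawMarker(i,(int(u[0]),int(u[1])),(255,255,0),0,10,1)
cv2.imwrite("pics/w4o.png",i)
E
```

```text
time: 17.85
position: [0.4507, 0.0507, 0.1105]
tool_rot: [-0.08, 0.997, -0.002, 0.0]
ft_force: [-0.1, -0.5, -0.7]
grip_width: 0.0111
grip_force: 50.0
0.011149976685586833 [[-0.19511302  0.06847444  0.11052949]] [-0.13  0.5   1.96 -0.01  0.69 -1.86]
```

View pics/w4o.png

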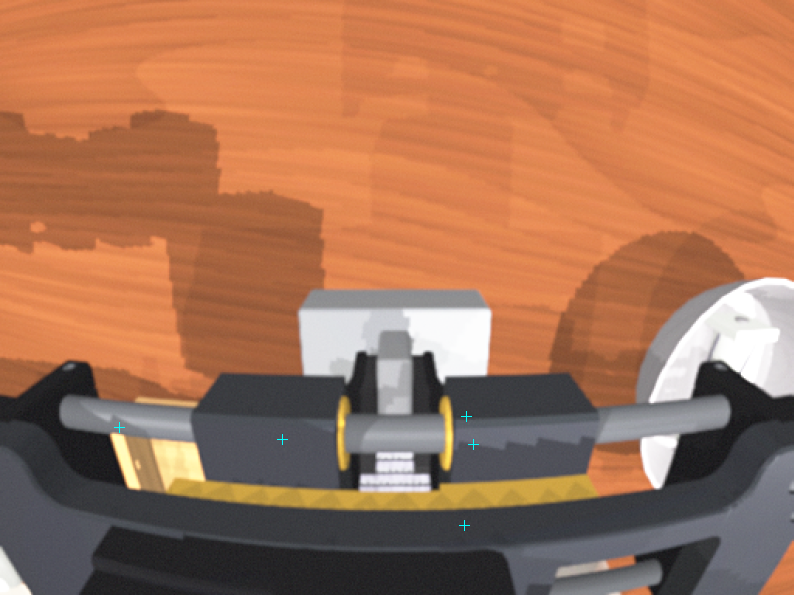

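The filter hangs level and square in the grip, its rear edge at row 290 centred on column 395. Next I'll lower it into the bay and slide it forward.

```bash
python3 - <<'E'
from h import *
y=np.load("crate.npy")[2]
for g in((-.185,.068,.071),(-.092,.068,.071),(-.092,.068,.067),(-.092,.082,.067)): go(tcpG(wc(g),y,0),y,0)
E
```

```text
dp [-9.9, 0.5, 58.5] rot [-0.003, 0.0, 0.001] rows 1.2 t 17.9
dp [-102.9, 0.5, 58.5] rot [-0.003, 0.0, 0.001] rows 2.4 t 17.9
dp [-102.9, 0.5, 62.5] rot [-0.003, 0.0, 0.001] rows 2.4 t 17.9
dp [-102.9, 14.5, 62.5] rot [-0.003, 0.0, 0.001] rows 2.4 t 17.9
```

```bash
python3 -m jog '{"dp":[[-5,0,30],[-10,0,52],[-10,0,58],[-30,0,58],[-60,0,58],[-85,0,58],[-103,0,58],[-103,0,58],[-103,0,60],[-103,0,61],[-103,0,61]],"delta_rot":[[0,0,0],[0,0,0],[0,0,0],[0,0,0],[0,0,0],[0,0,0],[0,0,0],[0,0,0],[0,0,0],[0,0,0],[0,0,0]],"gripper":[-0.9,-0.9,-0.9,-0.9,-0.9,-0.9,-0.9,-0.9,-0.9,-0.9,-0.9]}'
python3 - <<'E'
from h import *
o=robot.get_obs(); print(cr(o["position"]),o["moment"].round(2) if hasattr(o["moment"],"round") else o["moment"])
E
```

```text
time: 19.0
position: [0.5505, 0.0662, 0.0491]
tool_rot: [-0.079, 0.997, -0.001, -0.001]
ft_force: [0.4, -0.8, -1.5]
grip_width: 0.0118
grip_force: 50.0
[[-0.09407724  0.06799516  0.04909948]] [ 0.08  0.09 -0.05]
```

Nothing is touching yet (weight only). I'll step outwards slowly until the wall pushes back.

```bash
python3 -m jog '{"dp":[[0,4,1],[0,7,1],[0,9,1],[0,9,1]],"delta_rot":[[0,0,0],[0,0,0],[0,0,0],[0,0,0]],"gripper":[-0.9,-0.9,-0.9,-0.9]}' | grep -E "pos|force"
python3 -m jog '{"dp":[[0,1,1],[0,2,1],[0,2,1]],"delta_rot":[[0,0,0],[0,0,0],[0,0,0]],"gripper":[-0.9,-0.9,-0.9]}'| grep -E "pos|force"
python3 - <<'E'
from h import *
o=robot.get_obs(); print(cr(o["position"]))
E
```

```text
position: [0.5507, 0.0758, 0.0484]
ft_force: [-0.5, -0.4, -1.4]
grip_force: 50.0
position: [0.5512, 0.0768, 0.0481]
ft_force: [-1.4, -3.0, 6.2]
grip_force: 50.0
[[-0.09171498  0.07842214  0.04810425]]
```

```bash
python3 -m jog '{"dp":[[0,1,0],[0,2,0],[0,2,0]],"delta_rot":[[0,0,0],[0,0,0],[0,0,0]],"gripper":[-0.9,-0.9,-0.9]}'| grep -E "pos|force"
python3 - <<'E'
from h import *
o=robot.get_obs(); print(cr(o["position"]),R.from_quat(o["tool_rot"]).as_euler("zyx"),o["moment"])
E
```

```text
position: [0.551, 0.0776, 0.0482]
ft_force: [-1.5, -7.7, 6.4]
grip_force: 50.0
[[-0.09182553  0.07919522  0.04819223]] [2.98268703e+00 1.31998818e-03 3.13627365e+00] [-1.23476003  0.2085925  -0.25758109]
```

The filter is on the floor (z force 6 N) and against the outer wall (7.7 N). I'll let go, back out, and line up to push with two fingertips. The tool axis stays in the arm plane so q4 stays near 0.

```bash
cat >> h.py <<'E'
def goP(tc,tilt,phi):
    y=np.load("crate.npy")[2]; xc=np.array([np.cos(y),np.sin(y),0])
    z=np.array([np.sin(tilt)*np.cos(phi),np.sin(tilt)*np.sin(phi),-np.cos(tilt)]); yt=np.cross(z,-xc); yt/=np.linalg.norm(yt)
    T=np.c_[np.cross(yt,z),yt,z]; o=robot.get_obs(); C=R.from_quat(o["tool_rot"]).as_matrix()
    print("tc",tc,"dp",(C.T@(wc(tc)-o["position"])*1000).round(1).tolist(),"rot",R.from_matrix(C.T@T).as_rotvec().round(3).tolist())
E
python3 -m jog '{"dp":[[0,0,0],[0,0,0],[0,0,0],[0,0,-20],[0,0,-50],[30,0,-50],[65,0,-50],[65,0,-50],[65,0,-50]],"delta_rot":[[0,0,0],[0,0,0],[0,0,0],[0,0,0],[0,0,0],[0,0,0],[0,0,0],[0,0,0],[0,0,0]],"gripper":[-0.31,-0.31,-0.31,-0.31,-0.31,-0.31,-0.31,-0.31,-0.31]}'
python3 - <<'E'
from h import *
o=robot.get_obs(); print(cr(o["position"]),o["q"].round(2))
im=robot.camera("side"); cv2.imwrite("pics/s5.png",im[:,:,::-1])
p=[-.05,-.08]
goP((-.150,.077,.06),.2,-.08); goP((-.150,.077,.03),.25,-.08); goP((-.13,.077,.03),.3,-.07)
E
```

```text
time: 20.9
position: [0.4858, 0.0694, 0.0974]
tool_rot: [-0.079, 0.997, -0.001, 0.0]
ft_force: [-0.0, 0.2, 0.5]
grip_width: 0.0299
grip_force: 0.0
[[-0.15743404  0.08142894  0.09741776]] [-0.08  0.55  1.88 -0.    0.71 -1.81]
tc (-0.15, 0.077, 0.06) dp [-6.0, -3.9, 37.5] rot [0.045, -0.193, -0.004]
tc (-0.15, 0.077, 0.03) dp [-5.9, -3.9, 67.5] rot [0.057, -0.241, -0.007]
tc (-0.13, 0.077, 0.03) dp [-25.9, -3.9, 67.6] rot [0.066, -0.29, -0.01]
```

```bash
python3 -m jog '{"dp":[[-6,-4,37],[-6,-4,50],[-6,-4,67],[-6,-4,67],[-6,-4,67]],"delta_rot":[[0.03,-0.12,0],[0.045,-0.193,-0.004],[0.057,-0.241,-0.007],[0.057,-0.241,-0.007],[0.057,-0.241,-0.007]],"gripper":[-0.31,-0.31,-0.31,-0.31,-0.31]}'
python3 - <<'E'
from h import *
o=robot.get_obs(); print(cr(o["position"]),o["q"].round(2))
goP((-.125,.077,.03),.28,-.07); goP((-.10,.077,.03),.33,-.06);goP((-.075,.077,.028),.38,-.06);goP((-.05,.077,.028),.43,-.05);goP((-.03,.077,.028),.46,-.04);
E
```

```text
time: 21.45
position: [0.4943, 0.0659, 0.0301]
tool_rot: [-0.082, 0.989, -0.02, 0.122]
ft_force: [0.9, -0.1, -0.6]
grip_width: 0.0299
grip_force: 0.0
[[-0.14965225  0.07666202  0.03014183]] [-0.09  0.68  2.08  0.02  0.14 -1.85]
tc (-0.125, 0.077, 0.03) dp [-23.9, 0.3, 6.0] rot [0.005, -0.031, -0.001]
tc (-0.1, 0.077, 0.03) dp [-48.2, 0.3, 12.0] rot [0.013, -0.081, -0.004]
tc (-0.075, 0.077, 0.028) dp [-72.0, 0.4, 19.9] rot [0.025, -0.129, -0.008]
tc (-0.05, 0.077, 0.028) dp [-96.3, 0.4, 25.8] rot [0.033, -0.179, -0.011]
tc (-0.03, 0.077, 0.028) dp [-115.7, 0.4, 30.6] rot [0.035, -0.209, -0.012]
```

```bash
python3 -m jog '{"dp":[[-12,0,3],[-24,0,6],[-36,0,9],[-48,0,12],[-60,0,16],[-72,0,20],[-72,0,20]],"delta_rot":[[0.003,-0.015,0],[0.005,-0.031,0],[0.009,-0.055,-0.003],[0.013,-0.081,-0.004],[0.02,-0.105,-0.006],[0.025,-0.129,-0.008],[0.025,-0.129,-0.008]],"gripper":[-0.31,-0.31,-0.31,-0.31,-0.31,-0.31,-0.31]}'
python3 - <<'E'
from h import *
o=robot.get_obs(); print(cr(o["position"]),o["q"].round(2))
im=robot.camera("side"); cv2.imwrite("pics/s6.png",im[:,:,::-1]); print([np.round(d["rect"],1).tolist() for d in robot.search_frame("filter","side")[:1]])
goP((-.075,.077,.028),.38,-.06);goP((-.05,.077,.028),.43,-.05);goP((-.025,.077,.028),.46,-.04);
E
```

```text
time: 22.15
position: [0.5685, 0.0778, 0.0283]
tool_rot: [-0.086, 0.978, -0.028, 0.188]
ft_force: [-0.2, 0.1, -0.5]
grip_width: 0.0299
grip_force: 0.0
[[-0.0744723   0.0766948   0.02828161]] [-0.06  0.72  1.99 -0.01  0.05 -1.8 ]
[]
tc (-0.075, 0.077, 0.028) dp [-0.9, 0.2, 0.5] rot [0.0, -0.0, 0.001]
tc (-0.05, 0.077, 0.028) dp [-24.2, 0.2, 9.5] rot [0.008, -0.05, -0.003]
tc (-0.025, 0.077, 0.028) dp [-47.5, 0.1, 18.6] rot [0.01, -0.08, -0.004]
```

```bash
python3 - <<'E'
from h import *
goP((-.05,.077,.028),.405,-.052);goP((-.035,.077,.028),.425,-.046)
E
python3 -m jog '{"dp":[[-8,0,3],[-16,0,6],[-24,0,9],[-24,0,9]],"delta_rot":[[0.002,-0.01,0],[0.003,-0.02,-0.001],[0.004,-0.025,-0.001],[0.004,-0.025,-0.001]],"gripper":[-0.31,-0.31,-0.31,-0.31]}'
python3 - <<'E'
from h import *
import pickle
o=robot.get_obs(); print(cr(o["position"]),o["q"].round(3),o["moment"])
im=robot.camera("wrist")[:,:,::-1]; pickle.dump(o,open("w7.pkl","wb")); cv2.imwrite("pics/w7.png",cv2.resize(im,None,fx=1.55,fy=1.55,interpolation=3))
goP((-.035,.077,.028),.43,-.046);goP((-.022,.077,.028),.45,-.04)
E
```

```text
tc (-0.05, 0.077, 0.028) dp [-24.2, 0.2, 9.5] rot [0.003, -0.025, -0.0]
tc (-0.035, 0.077, 0.028) dp [-38.2, 0.2, 15.0] rot [0.005, -0.045, -0.001]
time: 22.65
position: [0.5939, 0.0817, 0.0289]
tool_rot: [-0.086, 0.975, -0.029, 0.2]
ft_force: [0.3, 0.1, -0.0]
grip_width: 0.0297
grip_force: 0.0
[[-0.04877212  0.0765408   0.02885062]] [-0.048  0.735  1.941 -0.047  0.058 -1.749] [ 0.00559314  0.26069967 -0.01322134]
tc (-0.035, 0.077, 0.028) dp [-13.2, 0.4, 6.2] rot [0.002, -0.024, -0.001]
tc (-0.022, 0.077, 0.028) dp [-25.2, 0.4, 11.3] rot [0.004, -0.044, -0.002]
```

View pics/w7.png

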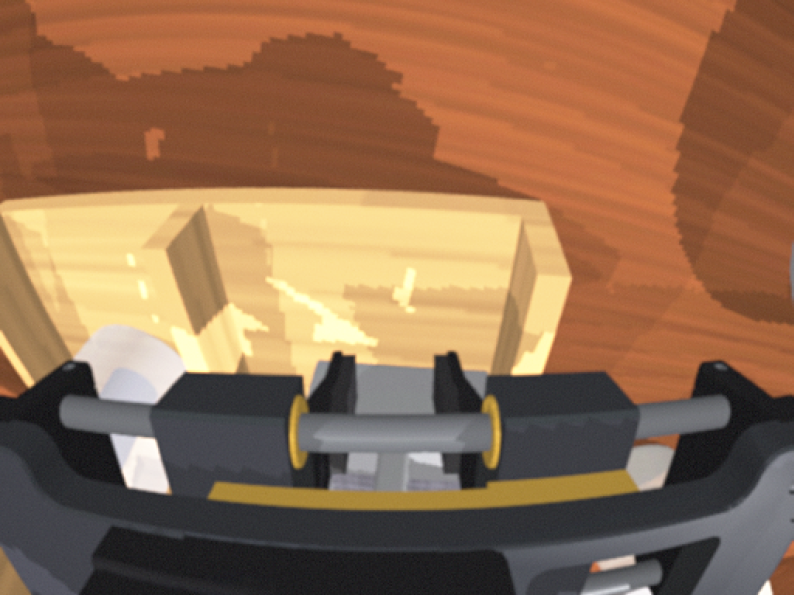

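The filter is square ahead of the two fingertips, its rear bottom edge at about row 365, columns 313–488, close to the outer rail. I'll keep pushing.

```bash
python3 - <<'E'
from h import *
import pickle
o=pickle.load(open("w7.pkl","rb")); print(cr(wback(o,np.array([(314,364),(488,371)])/1.55,.012)).round(4).tolist(),(wproj(o,[wc((-.05,.117,.012)),wc((-.04,.117,.012))])*1.55).round().tolist())
E
python3 -m jog '{"dp":[[-6,0,3],[-13,0,6],[-19,0,8],[-19,0,8]],"delta_rot":[[0.001,-0.01,0],[0.002,-0.024,0],[0.002,-0.03,0],[0.002,-0.03,0]],"gripper":[-0.31,-0.31,-0.31,-0.31]}'
python3 - <<'E'
from h import *
o=robot.get_obs(); print(cr(o["position"]),o["q"].round(3),o["moment"])
goP((-.023,.077,.028),.455,-.038)
E
```

```text
[[-0.0325, 0.039, 0.012], [-0.0356, 0.1169, 0.012]] [[493.0, 348.0], [490.0, 364.0]]
time: 23.1
position: [0.6135, 0.085, 0.0285]
tool_rot: [-0.087, 0.972, -0.028, 0.214]
ft_force: [-0.5, -0.9, -0.5]
grip_width: 0.0302
grip_force: 0.0
[[-0.02893099  0.07662924  0.02854821]] [-0.042  0.748  1.912 -0.008  0.046 -1.783] [0.06361185 0.32233829 0.0084743 ]
tc (-0.023, 0.077, 0.028) dp [-5.2, 0.4, 2.9] rot [0.002, -0.019, -0.002]
```

```bash
python3 -m jog '{"dp":[[-2,0,1],[-4,0,2],[-4,0,2]],"delta_rot":[[0,-0.005,0],[0,-0.012,0],[0,-0.012,0]],"gripper":[-0.31,-0.31,-0.31]}' | grep -E "pos|ft"
python3 -m jog '{"dp":[[-1,0,0.5],[-2,0,1],[-2,0,1]],"delta_rot":[[0,-0.005,0],[0,-0.01,0],[0,-0.01,0]],"gripper":[-0.31,-0.31,-0.31]}' | grep -E "pos|ft"
python3 - <<'E'
from h import *
o=robot.get_obs(); print(cr(o["position"]),o["q"].round(3),o["moment"])
E
```

```text
position: [0.6163, 0.0856, 0.0281]
ft_force: [0.1, -0.5, 1.4]
position: [0.6184, 0.086, 0.028]
ft_force: [-1.7, 0.7, 1.0]
[[-0.02387637  0.07683344  0.02799172]] [-0.043  0.754  1.913  0.23   0.02  -2.02 ] [-0.02734609  0.39808584  0.01453943]
```

```bash
python3 -m jog '{"dp":[[-1,0,0.5],[-2,0,1],[-2,0,1]],"delta_rot":[[0,0,0],[0,0.003,0],[0,0.003,0]],"gripper":[-0.31,-0.31,-0.31]}' | grep -E "pos|ft"
python3 - <<'E'
from h import *
import pickle
o=robot.get_obs(); print(cr(o["position"]),o["q"].round(3),o["moment"])
im=robot.camera("wrist")[:,:,::-1]; pickle.dump(o,open("w8.pkl","wb")); cv2.imwrite("pics/w8.png",cv2.resize(im[190:320,160:380],None,fx=3.5,fy=3.5,interpolation=3))
E
```

```text
position: [0.619, 0.0863, 0.0277]
ft_force: [-4.8, -1.9, 2.5]
[[-0.02322175  0.07706912  0.02767995]] [-0.042  0.754  1.907  0.107  0.032 -1.897] [-0.15042842  0.74033003 -0.14705556]
```

View pics/w8.png

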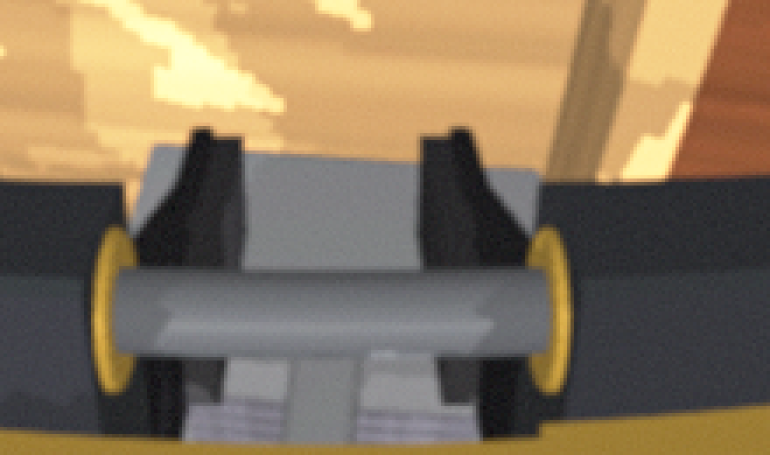

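```bash
python3 - <<'E'
from h import *
import pickle
o=pickle.load(open("w8.pkl","rb")); f=lambda uv,z:cr(wback(o,np.array(uv)/3.5+[160,190],z)).round(4)[:,:2].tolist()
print("rear bottom",f([(155,145),(250,150),(415,163),(535,170)],.012)); print("rail foot",f([(550,180),(580,50)],.012))
E
```

```text
rear bottom [[-0.0105, 0.0415], [-0.0114, 0.0606], [-0.011, 0.0926], [-0.0109, 0.1159]]
rail foot [[-0.0081, 0.1193], [-0.0437, 0.1191]]
```

The rear edge lies square at crate x ≈ -0.011 to -0.015, and the 5 N reaction suggests it has reached the back board. One firmer push to confirm, then I'll back off and measure the gap to the side wall.

```bash
python3 -m jog '{"dp":[[-1,0,0.5],[-2,0,1],[-2,0,1]],"delta_rot":[[0,0,0],[0,0,0],[0,0,0]],"gripper":[-0.31,-0.31,-0.31]}' | grep -E "pos|ft"
python3 - <<'E'
from h import *
o=robot.get_obs(); print(cr(o["position"]),o["q"].round(3),o["moment"])
goP((-.06,.077,.03),.38,-.05)
goP((-.12,.085,.09),.25,-.07)
E
```

```text
position: [0.6193, 0.0866, 0.0272]
ft_force: [-8.9, -3.7, 6.0]
[[-0.02292099  0.07728459  0.02715645]] [-0.041  0.754  1.904  0.082  0.038 -1.871] [-0.43296688  1.11536856 -0.27104195]
tc (-0.06, 0.077, 0.03) dp [32.4, -0.6, -18.2] rot [-0.008, 0.065, 0.002]
tc (-0.12, 0.085, 0.09) dp [61.2, 1.9, -98.4] rot [-0.031, 0.193, 0.01]
```

The contact is stiff: 0.3 mm of travel for 4 N more, and the moment points to the fingertips, so the filter is home against the back board. Backing off to measure.

```bash
python3 -m jog '{"dp":[[10,0,-6],[32,0,-18],[45,1,-55],[61,2,-98],[61,2,-98],[61,2,-98],[61,2,-98]],"delta_rot":[[0,0.02,0],[-0.008,0.065,0],[-0.02,0.13,0.005],[-0.031,0.193,0.01],[-0.031,0.193,0.01],[-0.031,0.193,0.01],[-0.031,0.193,0.01]],"gripper":[-0.31,-0.31,-0.31,-0.31,-0.31,-0.31,-0.31]}'
python3 - <<'E'
from h import *
import pickle
o=robot.get_obs(); im=robot.camera("wrist")[:,:,::-1]; pickle.dump(o,open("w9.pkl","wb")); cv2.imwrite("pics/w9.png",im)
print(cr(o["position"]),o["q"].round(2),[np.round(d["rect"],1).tolist() for d in robot.search_frame("filter","wrist")[:1]])
for P in [(-.015,.041,.012),(-.015,.117,.012),(-.015,.117,.042),(-.015,.041,.042)]: print((wproj(o,wc(P))).round(1))
E
```

```text
time: 25.05
position: [0.527, 0.0789, 0.0895]
tool_rot: [-0.082, 0.988, -0.02, 0.128]
ft_force: [0.3, 0.1, 0.8]
grip_width: 0.0301
grip_force: 0.0
[[-0.11531273  0.08431874  0.08951559]] [-0.06  0.56  1.97 -0.01  0.35 -1.79] [[211.3, 289.8, 286.4, 318.5]]
[[216.6 264.3]]
[[290.3 267.5]]
[[291.1 289.7]]
[[211.8 285.9]]
```

```bash
python3 - <<'E'
from h import *
goP((-.12,.09,.15),.42,-.06)
E
```

```text
tc (-0.12, 0.09, 0.15) dp [-11.2, 1.9, -60.5] rot [0.035, -0.159, -0.012]
```

```bash
python3 -m jog '{"dp":[[-5,1,-30],[-11,2,-60],[-11,2,-60],[-11,2,-60]],"delta_rot":[[0.015,-0.08,-0.006],[0.035,-0.159,-0.012],[0.035,-0.159,-0.012],[0.035,-0.159,-0.012]],"gripper":[-0.31,-0.31,-0.31,-0.31]}'
python3 - <<'E'
from h import *
import pickle
o=robot.get_obs(); im=robot.camera("wrist")[:,:,::-1]; pickle.dump(o,open("w10.pkl","wb")); cv2.imwrite("pics/w10.png",im)
for P in [(-.015,.041,.012),(-.015,.117,.012),(-.015,.117,.042),(-.015,.041,.042),(-.115,.117,.045)]: print((wproj(o,wc(P))).round(1))
cv2.imwrite("pics/w10c.png",cv2.resize(im[120:250,190:350],None,fx=4.5,fy=4.5,interpolation=3))
E
```

```text
time: 25.55
position: [0.5211, 0.084, 0.1501]
tool_rot: [-0.087, 0.974, -0.031, 0.206]
ft_force: [0.3, -0.1, -0.6]
grip_width: 0.0299
grip_force: 0.0
[[224.2 207.7]]
[[287.5 212. ]]
[[287.1 230.6]]
[[219.7 225.8]]
[[295.2 156.6]]
```

View pics/w10c.png

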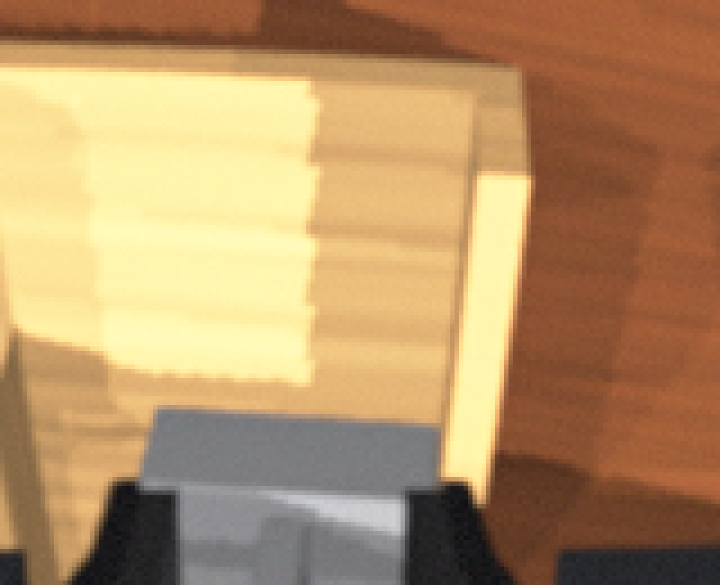

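The filter's rear edge (158,407)–(441,427) is parallel to the crate. Its outer side meets the rail at column ~441 with no visible gap, and it's home. The arm is clear of everything, so I'm handing in.

```bash
python3 - <<'E'
from h import *
for n,c in (("bottle","scene"),("jar","scene"),("dust_bin","side"),("bowl","scene")):
    robot.camera(c); print(n,[np.round(d["rect"]).tolist() for d in robot.search_frame(n,c)[:1]])
print(robot.hand_in())
E
```

```text
bottle [[162.0, 122.0, 187.0, 159.0]]
jar [[270.0, 269.0, 298.0, 298.0]]
dust_bin [[248.0, 168.0, 276.0, 201.0]]
bowl [[326.0, 219.0, 389.0, 284.0]]
the job is handed in; nothing more can be done
None
```

The job is handed in, with no verdict returned: the brush roll lies in the bowl, the filter is home against the back board and flush with the outer wall as far as I could measure, and the bin, bottle and jar still show where they started.

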